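# Free the round medallion from its ratchet clamp

### The arm

A 6-joint arm with a two-finger parallel gripper is mounted at the origin on the work surface. World frame = base frame: x ahead of the robot, y to its left, z up, the work surface at z = 0. Lengths are in mm, angles in rad, forces in N, time in s.
With the tool pointing down it reaches from about 400 to 925 mm from the base axis. Payload 12.5 kg.
Tool frame: the origin (TCP) lies at the centre of the arm's flange, where the gripper is bolted on; the fingertips stand 190 mm ahead of it and the grasp point (between the pads) lies 171 mm ahead of it; z points along the fingers, y is the direction in which the jaws open and shut (so a half turn about z gives the same grasp; the last joint's range is limited). The gripper opens to 95 mm and grips with 3 to 60 N. Pads are 20 mm wide; open, the fingers measure 119 mm over their backs; the gripper's body (75 mm by 180 mm) begins 59 mm behind the grasp point.
Start: joints at [-1.268, 0.491, 1.559, -0, 1.092, -0.106], TCP at [248.462, -573.491, 404.761] pointing down, gripper open.
Joint ranges: [-3.1, 3.1], [-0.84, 2.19], [0.05, 2.79], [-1.13, 4.28], [0.06, 2.93], [-2.69, 2.69]. Speed limits (rad/s): [2.22, 2.22, 2.79, 3.14, 3.14, 3.14].

### API

Orientations are given as [roll, pitch, yaw] about the fixed x, y, z axes, in that order (R = Rz(yaw) Ry(pitch) Rx(roll)).
In Python, from cell import env gives the robot as it stands.
- The arm moves only by the shell command python3 -m pendant 'ROWS'. ROWS is JSON, a list of rows, each an object of numbers: "x", "y", "z": the shift along the tool's x, y, z in units of 150 mm (1.0 is 150 mm); "rx", "ry", "rz": the turn, a rotation vector about the tool's x, y, z in units of 45 degrees (1.0 is 45 degrees); "jaw": the opening, from 0 (shut) to 1 (fully open). In form: [{"x": .., "y": .., "z": .., "rx": .., "ry": .., "rz": .., "jaw": ..}, ...]. A call has 1 to 10 rows; each row is the pose to reach, as a shift and turn from the pose commanded when the call began, along the tool's axes at that moment; what a row does not reach only later rows make up. A row lasts 1/8 s, in which the tool goes at most 62.5 mm and 10.7 degrees, less where a joint would pass 70% of its speed; a pose out of reach is approached as far as the arm can. A call with a number of a shift or a turn outside -1 to 1 is refused whole. A call with a gripper value outside its range is refused whole. The fingers move at their own pace and stop on an object; the grip force is fixed at half the most. Time passes only in rows, so rows that repeat a pose let the fingers close. It gives the time, the measured TCP pose, the force and the opening at its end, in the units of the state.
- env.state(): the state, without advancing time (a new reading comes with each control period).
- env.read_camera(name): name is "scene" or "side" or "wrist"; returns a dict with "img" (420x560x3 uint8, red, green, blue), "fx", "fy", "cx", "cy" (pixels), "rvec" (rotation vector, rad) and "tvec" (3), from world to camera coordinates, as OpenCV has them. Camera axes: x right, y down, z forward; pixel columns grow to the right and rows downward; lengths in mm; the calibration is good to about 2 mm. A picture is of the moment at which its call begins. There is no depth.
- env.job_done(): hands the job in, once; it reports no verdict.
The state is a dict: "t": time; "joints": joint angles; "qvel": joint speeds; "tau": joint torques, N m; "eef_pos": TCP position; "tcp_rot": TCP orientation; "ft_force": force on the tool from outside, world axes, zero at the start; "moment": the same for the moment, N m; "opening": opening from 0.0 (shut) to 1.0 (fully open).
Only numpy, scipy, OpenCV 4.12 (cv2) and the standard library are available. Lean on these libraries where they do the work, as an engineer would, in place of code of your own. Each camera call takes 0.05 s, during which the arm holds its last target.

### The job

Two ratchet clamps on the pottery table each hold a piece of bisque ware. Free the round medallion: throw the orange-knobbed pawl lever of its clamp right over to the other side so that the ratchet lets go, then slide that clamp's jaw by its black post fully back, away from the medallion. Leave the medallion lying where it is, and leave the clamp with the square tile shut.

Things in the scene. Friction and masses are not known exactly. Their poses are not given: they have to be found in the camera images.
- lever_round (a point): Centre of the orange ball knob (26 mm) on the pawl lever of the ROUND medallion's clamp, 65 mm from its hinge by a 10 mm stem. Locked, it leans 35 degrees toward the medallion, knob centre 86 mm above the table; thrown over, it leans 35 degrees the other way (98 mm high when upright). A push under 2 N does it. The pawl's hooked toe, on the medallion side, rises to 66 mm at most.
- pawl_round (a joint): That pawl lever: 0 rad locked (toe in the rack), 1.22 rad thrown over (toe clear). It tips over by its own weight beyond about 0.65 rad, falls back before that, and rests only at the two ends. Hinge: level, across the clamp, on its centre line, 32 mm above the table, 121 mm from the post when the jaw is shut, in a bracket 42 mm high.
- post_round (a point): Point 12 mm below the top of the black upright post (16 x 16 mm, top 72 mm above the table, free for its upper 45 mm) on the sliding jaw of the round medallion's clamp. x axis: level, along the clamp's centre line from medallion to lever, the way the jaw opens and the lever is thrown. Its sides face x and y. Beside it nothing rises above 33 mm.
- jaw_round (a joint): Jaw of the round medallion's clamp: 0 m shut, 0.060 m fully back at its stop. It slides stiffly (about 3 N) and stays where it is left. With the pawl locked it gives only 2 or 3 mm backward.
- piece_round_centre (a point): Centre (half-way up) of the round off-white medallion, 84 mm across, 12 mm thick, lying loose on the clamp's bed, its underside 12 mm above the table; 68 mm from the post along the clamp's centre line when the jaw is shut.
- jaw_square (a joint): Jaw of the other clamp, which is built alike but holds a SQUARE off-white tile (84 x 84 x 12 mm): 0 m shut. To be left shut.
- pawl_square (a joint): Pawl lever of the square tile's clamp: 0 rad locked. To be left locked. This clamp stands to the left or right of the round one's, about 0.3 m away.

How it is judged (in metres and radians):
On the way, in this order (a step that is already met when the one before it is completed fails the run):
1. the pawl of the round medallion's clamp is thrown over, with the jaw still shut (value of joint pawl_round above 1 rad and value of joint jaw_round below 0.015 m), for 0.2 s.
2. the jaw of the round medallion's clamp is slid back (value of joint jaw_round above 0.048 m), for 0.2 s.
At the end, for the whole second after the job is handed in: The round medallion's clamp has its pawl lever thrown over (beyond 1.0 of 1.22 rad) and its jaw slid back (more than 48 of 60 mm); the medallion lies within 20 mm of where it was; the square tile's clamp is still shut (jaw within 10 mm) and its pawl locked (below 0.3 rad) (value of joint pawl_round above 1 rad and value of joint jaw_round above 0.048 m and distance of piece_round_centre from where it was at the start of the episode below 0.02 m and value of joint jaw_square below 0.01 m and value of joint pawl_square below 0.3 rad); the robot touches nothing.
It fails at once if the square tile's clamp is released (value of joint pawl_square above 0.6 rad or value of joint jaw_square above 0.01 m).
It fails at once if the medallion is knocked out of its place (distance of piece_round_centre from where it was at the start of the episode above 0.03 m).
It also fails if it takes over 42 s, if anything falls off the work surface, if the arm or the gripper's body presses on something with over 40 N, if the wrist force passes 120 N, or if a joint passes its speed limit or range.

## Working session

There is one attempt and no reset: what is moved stays moved. The work goes in short steps, Python scripts to look and compute and a shell command to move; the robot and the scene stay as the last step left them, time stands still between calls to the robot, and variables do not carry over. Pictures are saved under pics/ and viewed, and the job is handed in when it is done.

```bash
mkdir -p pics; ls; python3 - <<'E'
from cell import env
import cv2
s=env.state();print(s)
for n in ["scene","side","wrist"]:
    c=env.read_camera(n);cv2.imwrite(f"pics/{n}0.png",c["img"][:,:,::-1]);print(n,c["fx"],c["cx"],c["rvec"],c["tvec"])
E
```

```text
pics
{'t': 0.0, 'joints': array([-1.26758518e+00,  4.91538357e-01,  1.55946732e+00, -1.84904954e-05,
        1.09170659e+00, -1.05636672e-01]), 'qvel': array([ 0.00147459,  0.00018827,  0.00046615, -0.00034562,  0.0003445 ,
       -0.00094049]), 'tau': array([ 3.59318066e-03, -6.12635493e+01, -2.58183718e+01,  6.94742636e-02,
        4.82054742e-02, -8.64665003e-05]), 'eef_pos': array([ 248.45573243, -573.44598023,  404.16865088]), 'tcp_rot': array([-3.14047755e+00, -1.01744947e-04,  4.08856293e-01]), 'ft_force': array([ 0.19174397,  0.3842938 , -1.51402098]), 'moment': array([-0.05688207, -0.01553359,  0.04268743]), 'opening': 0.9980962552462433}
scene 434.71902055335886 283.60386959294766 [ 1.88913494  1.48368701 -0.66271544] [ -99.94277843 -302.3003071  1248.69253365]
side 542.3617996160743 268.4846737306407 [ 2.41798253 -0.11003336  0.0545632 ] [-520.46968887   80.08446946  933.83755406]
wrist 323.1443566210526 275.80420329331974 [-2.44105262  1.60327375  0.20920133] [-624.55969323  -27.36311066  392.56784665]
```

View pics/scene0.png

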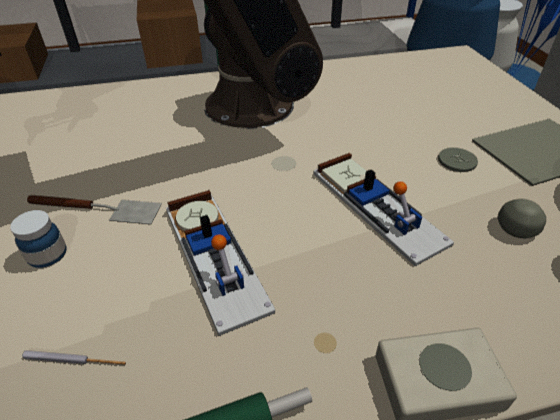

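View pics/side0.png

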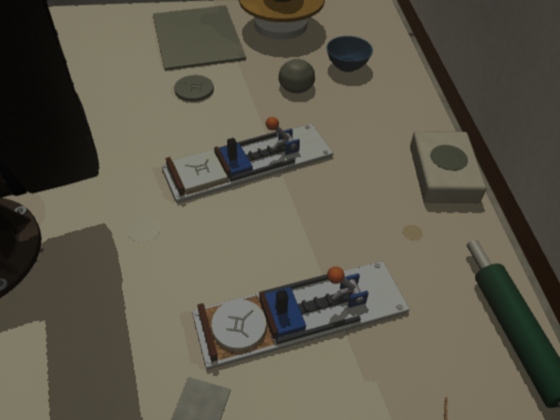

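View pics/wrist0.png

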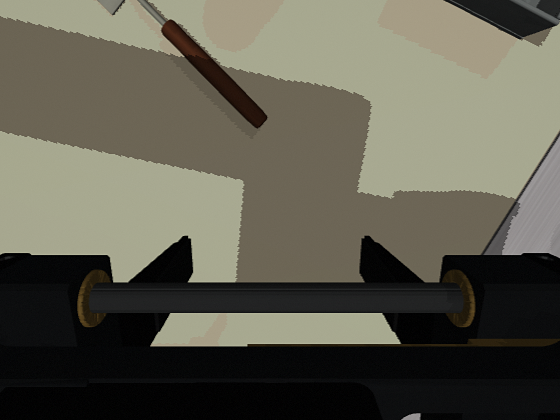

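The round medallion's clamp is on the left in the scene view, with its knob near (219,242). In the side view it is the lower one, with its knob near (336,275) and its post near (283,300). Next I'll triangulate both.

```bash
cat > h.py <<'E'
import cv2, numpy as np
from cell import env
def cam(n):
    c=env.read_camera(n); c["K"]=np.array([[c["fx"],0,c["cx"]],[0,c["fy"],c["cy"]],[0,0,1.]])
    c["R"]=cv2.Rodrigues(np.array(c["rvec"],float))[0]; c["t"]=np.array(c["tvec"],float); c["P"]=c["K"]@np.c_[c["R"],c["t"]]; return c
def plane(c,p,z):
    d=c["R"].T@np.linalg.inv(c["K"])@np.array([p[0],p[1],1.]); o=-c["R"].T@c["t"]; return o+d*(z-o[2])/d[2]
def tri(a,pa,b,pb):
    X=cv2.triangulatePoints(a["P"],b["P"],np.array(pa,float).reshape(2,1),np.array(pb,float).reshape(2,1)).ravel(); return X[:3]/X[3]
def proj(c,X):
    q=c["P"]@np.r_[X,1]; return q[:2]/q[2]
def blobs(c,lo,hi,amin=15):
    h=cv2.cvtColor(c["img"],cv2.COLOR_RGB2HSV); m=cv2.inRange(h,np.array(lo),np.array(hi))
    n,_,st,ce=cv2.connectedComponentsWithStats(m); return [(tuple(ce[i].round(1)),st[i].tolist()) for i in range(1,n) if st[i,4]>=amin]
E
python3 - <<'E'
from h import *
a=cam("scene");b=cam("side")
for n,c in(("scene",a),("side",b)):
    print(n,"orange",blobs(c,(4,190,150),(14,255,255)))
    print(n,"black",[x for x in blobs(c,(0,0,0),(179,255,40),30) if x[1][4]<600])
    x0,y0,w,h=(150,170,140,170) if n=="scene" else (180,240,240,130)
    cv2.imwrite(f"pics/{n}_z.png",cv2.resize(c["img"][y0:y0+h,x0:x0+w,::-1],None,fx=3.3,fy=3.3,interpolation=cv2.INTER_CUBIC))
E
```

```text
scene orange [((np.float64(401.2), np.float64(185.1)), [397, 182, 10, 7, 51]), ((np.float64(219.0), np.float64(239.3)), [213, 235, 13, 10, 81])]
scene black [((np.float64(67.0), np.float64(25.4)), [54, 0, 27, 53, 559]), ((np.float64(336.1), np.float64(13.2)), [331, 0, 11, 28, 254]), ((np.float64(408.9), np.float64(8.2)), [406, 0, 6, 17, 39]), ((np.float64(419.8), np.float64(25.5)), [407, 0, 28, 51, 573]), ((np.float64(540.0), np.float64(5.7)), [537, 0, 8, 16, 42]), ((np.float64(525.9), np.float64(43.7)), [517, 28, 26, 27, 139]), ((np.float64(536.5), np.float64(55.8)), [526, 46, 22, 20, 171]), ((np.float64(196.4), np.float64(70.9)), [189, 68, 17, 5, 33]), ((np.float64(8.6), np.float64(90.2)), [0, 88, 19, 5, 55]), ((np.float64(506.0), np.float64(165.2)), [478, 144, 55, 41, 79]), ((np.float64(332.5), np.float64(163.4)), [318, 156, 33, 16, 86]), ((np.float64(450.3), np.float64(166.1)), [438, 156, 33, 15, 59]), ((np.float64(368.6), np.float64(180.2)), [359, 170, 16, 21, 180]), ((np.float64(365.1), np.float64(211.2)), [344, 186, 45, 47, 163]), ((np.float64(394.5), np.float64(196.1)), [389,
[... 803 characters left out ...]
(85.4)), [280, 74, 34, 19, 220]), ((np.float64(257.6), np.float64(139.1)), [240, 133, 36, 13, 94]), ((np.float64(231.9), np.float64(149.5)), [227, 139, 10, 22, 179]), ((np.float64(276.9), np.float64(150.5)), [249, 142, 50, 19, 264]), ((np.float64(251.3), np.float64(169.6)), [216, 152, 78, 29, 290]), ((np.float64(178.9), np.float64(187.9)), [172, 175, 12, 20, 41]), ((np.float64(308.9), np.float64(282.3)), [291, 277, 37, 11, 86]), ((np.float64(281.3), np.float64(302.4)), [276, 291, 12, 24, 248]), ((np.float64(336.1), np.float64(302.1)), [302, 292, 65, 22, 335]), ((np.float64(302.1), np.float64(328.1)), [260, 297, 100, 47, 387]), ((np.float64(554.6), np.float64(353.1)), [549, 344, 11, 20, 35])]
```

View pics/scene_z.png

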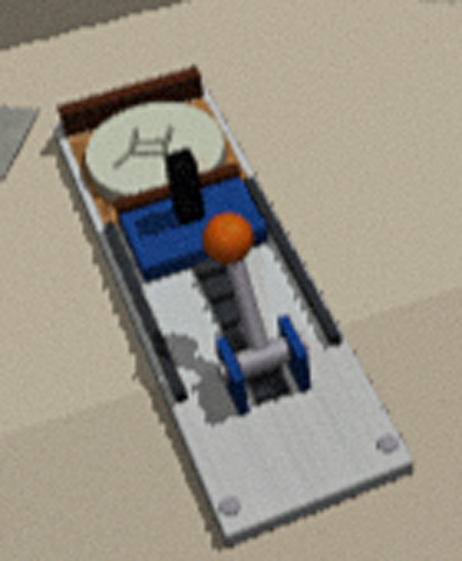

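View pics/side_z.png

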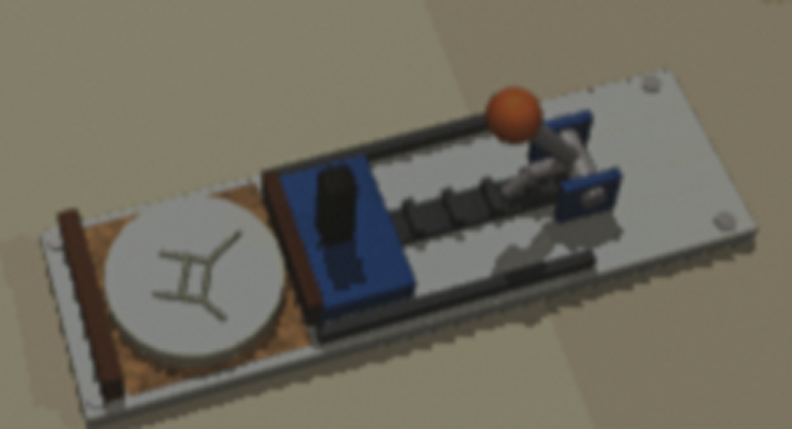

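The crops show the knob at (219.1,242.4) in the scene view and (335.8,274.8) in the side view. The post top is at (204.3,217) and (282.1,292.5), and the medallion top centre at (197.3,214.5) and (239,323.5).

```bash
python3 - <<'E'
from h import *
a=cam("scene");b=cam("side")
for n,p,q,z in(("knob",(219.1,242.4),(335.8,274.8),86),("post",(204.3,217),(282.1,292.5),72),("med",(197.3,214.0),(239,323.5),24)):
    print(n,tri(a,p,b,q).round(1),plane(a,p,z).round(1),plane(b,q,z).round(1))
k=plane(b,(335.8,274.8),86)
m=plane(b,(239,323.5),24); d=(k-m)[:2]; print("yaw",np.degrees(np.arctan2(d[1],d[0])),np.hypot(*d))
# bed long edges in the side view, z~12
for p,q in(((93,418),(756,232)),((42,238),(665,70))):
    P,Q=[plane(b,(180+u/3.3,240+v/3.3),8) for u,v in(p,q)]; e=Q-P; print(np.degrees(np.arctan2(e[1],e[0])),P,Q)
E
```

```text
knob [ 608.3 -155.4   85.8] [ 608.6 -155.5   86. ] [ 608.2 -155.4   86. ]
post [ 526.3 -172.3   74.2] [ 524.8 -173.1   72. ] [ 526.3 -170.2   72. ]
med [ 459.3 -187.3   22.7] [ 459.5 -186.2   24. ] [ 459.7 -189.    24. ]
yaw 12.755317394360926 152.243506257697
11.727232237169588 [ 410.65732722 -246.74810575    8.        ] [ 729.55288767 -180.54992561    8.        ]
12.441747397131461 [ 388.38330149 -153.4148414     8.        ] [708.01618576 -82.89480273   8.        ]
```

```bash
cat > w.py <<'E'
import sys
from h import *
from scipy.spatial.transform import Rotation as Ro
def rel(target,yaw=0.215):
    s=env.state(); R=Ro.from_euler("xyz",s["tcp_rot"]); T=Ro.from_euler("xyz",[np.pi,0,yaw])
    d=R.inv().apply(np.array(target)-s["eef_pos"])/150; r=(R.inv()*T).as_rotvec()/np.radians(45)
    print("t",s["t"],"pos",s["eef_pos"].round(1),"rot",s["tcp_rot"].round(4),"F",s["ft_force"].round(1),"op",round(s["opening"],2)); print("shift",d.round(3),"turn",r.round(3))
if __name__=="__main__":
    K=np.array([608.4,-155.4]);u=np.array([np.cos(.215),np.sin(.215)])
    P=K-83.7*u
    dx,z=float(sys.argv[2]),float(sys.argv[3])   # along clamp from knob/post; tip height
    rel(np.r_[(K if sys.argv[1]=="knob" else P)+dx*u,z+190])
E
python3 -m pendant '[{"x":0.4,"y":-0.2,"jaw":0},{"x":0.8,"y":-0.4,"jaw":0},{"x":1,"y":-0.6,"jaw":0},{"x":1,"y":-0.8,"jaw":0},{"x":1,"y":-0.8,"jaw":0}]'
python3 -m pendant '[{"x":0.4,"y":-0.3,"rz":0.12,"jaw":0},{"x":0.8,"y":-0.6,"rz":0.25,"jaw":0},{"x":1,"y":-0.8,"rz":0.25,"jaw":0},{"x":1,"y":-0.8,"rz":0.25,"jaw":0}]'
python3 w.py knob -38 76
```

```text
t 0.35 pos [ 248.5 -573.5  404.6] rot [-3.1414 -0.      0.4088] F [0.3 0.6 0.7] op 1.0
shift [ 3.061 -1.652  0.925] turn [-0.    -0.     0.247]invalid input
invalid input
```

```bash

python3 -m pendant '[{"x":0.4,"y":-0.2,"z":0,"rx":0,"ry":0,"rz":0,"jaw":0},{"x":0.8,"y":-0.4,"z":0,"rx":0,"ry":0,"rz":0,"jaw":0},{"x":1,"y":-0.6,"z":0,"rx":0,"ry":0,"rz":0,"jaw":0},{"x":1,"y":-0.8,"z":0,"rx":0,"ry":0,"rz":0,"jaw":0},{"x":1,"y":-0.8,"z":0,"rx":0,"ry":0,"rz":0,"jaw":0}]'
python3 w.py knob -38 76
```

```text
t: 0.98
eef_pos: [338.4, -402.3, 405.2]
tcp_rot: [3.142, 0.0, 0.41]
ft_force: [0.2, -1.4, -0.8]
opening: 0.528
t 0.975 pos [ 338.4 -402.3  405.2] rot [3.1416 0.     0.4103] F [ 0.2 -1.4 -0.8] op 0.53
shift [ 2.059 -0.84   0.928] turn [0.    0.    0.249]
```

```bash

python3 -m pendant '[{"x":0.3,"y":-0.2,"z":0,"rx":0,"ry":0,"rz":0.1,"jaw":0},{"x":0.6,"y":-0.4,"z":0,"rx":0,"ry":0,"rz":0.25,"jaw":0},{"x":0.9,"y":-0.6,"z":0,"rx":0,"ry":0,"rz":0.25,"jaw":0},{"x":1,"y":-0.8,"z":0,"rx":0,"ry":0,"rz":0.25,"jaw":0},{"x":1,"y":-0.84,"z":0,"rx":0,"ry":0,"rz":0.25,"jaw":0}]'
python3 w.py knob -38 76
```

```text
t: 1.6
eef_pos: [426.5, -227.7, 404.9]
tcp_rot: [3.141, -0.0, 0.214]
ft_force: [0.6, -0.3, -0.5]
opening: 0.025
t 1.6 pos [ 426.5 -227.7  404.9] rot [ 3.1413e+00 -2.0000e-04  2.1430e-01] F [ 0.6 -0.3 -0.5] op 0.02
shift [ 1.034 -0.214  0.926] turn [ 0.    -0.    -0.001]
```

```bash

python3 -m pendant '[{"x":0.4,"y":-0.1,"z":0,"rx":0,"ry":0,"rz":0,"jaw":0},{"x":0.8,"y":-0.21,"z":0,"rx":0,"ry":0,"rz":0,"jaw":0},{"x":1,"y":-0.21,"z":0.2,"rx":0,"ry":0,"rz":0,"jaw":0},{"x":1,"y":-0.21,"z":0.5,"rx":0,"ry":0,"rz":0,"jaw":0},{"x":1,"y":-0.21,"z":0.7,"rx":0,"ry":0,"rz":0,"jaw":0},{"x":1,"y":-0.21,"z":0.7,"rx":0,"ry":0,"rz":0,"jaw":0}]'
python3 w.py knob -38 76
python3 - <<'E'
from h import *
c=cam("side")["img"][120:400,150:470,::-1];d=cam("scene")["img"][120:400,100:420,::-1]
cv2.imwrite("pics/c1.png",cv2.resize(np.hstack([d,c]),None,fx=1.25,fy=1.25))
E
```

```text
t: 2.35
eef_pos: [566.0, -167.5, 297.8]
tcp_rot: [-3.14, 0.003, 0.211]
ft_force: [-0.2, -0.7, 1.1]
opening: 0.005
t 2.35 pos [ 566.  -167.5  297.8] rot [-3.1396e+00  3.1000e-03  2.1120e-01] F [-0.2 -0.7  1.1] op 0.0
shift [ 0.041 -0.018  0.212] turn [-0.002  0.004 -0.005]
```

View pics/c1.png

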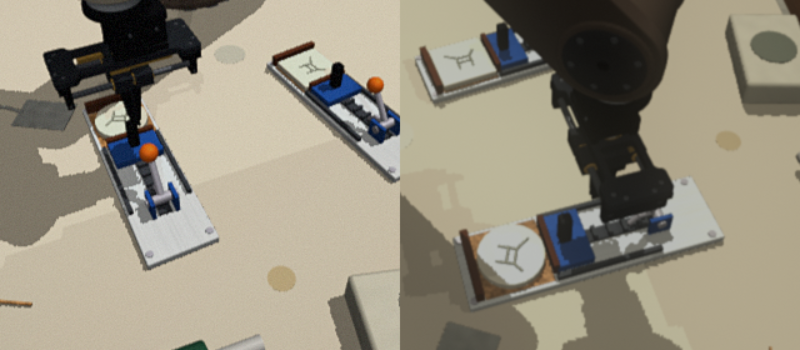

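The closed fingers hang just on the medallion side of the round clamp's knob, at (150,152) in the left half, and are lined up with it. I'll lower them, then push the knob away from the medallion.

```bash

python3 -m pendant '[{"x":0,"y":-0.02,"z":0.1,"rx":0,"ry":0,"rz":0,"jaw":0},{"x":0,"y":-0.02,"z":0.21,"rx":0,"ry":0,"rz":0,"jaw":0},{"x":0,"y":-0.02,"z":0.21,"rx":0,"ry":0,"rz":0,"jaw":0},{"x":0.07,"y":-0.02,"z":0.21,"rx":0,"ry":0,"rz":0,"jaw":0},{"x":0.14,"y":-0.02,"z":0.21,"rx":0,"ry":0,"rz":0,"jaw":0},{"x":0.21,"y":-0.02,"z":0.21,"rx":0,"ry":0,"rz":0,"jaw":0},{"x":0.28,"y":-0.02,"z":0.21,"rx":0,"ry":0,"rz":0,"jaw":0},{"x":0.35,"y":-0.02,"z":0.21,"rx":0,"ry":0,"rz":0,"jaw":0}]'
python3 w.py knob 29 76
python3 - <<'E'
from h import *
c=cam("side")["img"][120:400,150:470,::-1];d=cam("scene")["img"][120:400,100:420,::-1]
cv2.imwrite("pics/c2.png",cv2.resize(np.hstack([d,c]),None,fx=1.25,fy=1.25))
E
```

```text
t: 3.45
eef_pos: [617.4, -151.8, 268.3]
tcp_rot: [3.141, -0.0, 0.213]
ft_force: [-1.3, 0.2, 0.9]
opening: 0.002
t 3.45 pos [ 617.4 -151.8  268.3] rot [ 3.1414e+00 -2.0000e-04  2.1260e-01] F [-1.3  0.2  0.9] op 0.0
shift [0.129 0.01  0.015] turn [ 0.    -0.    -0.003]
```

View pics/c2.png

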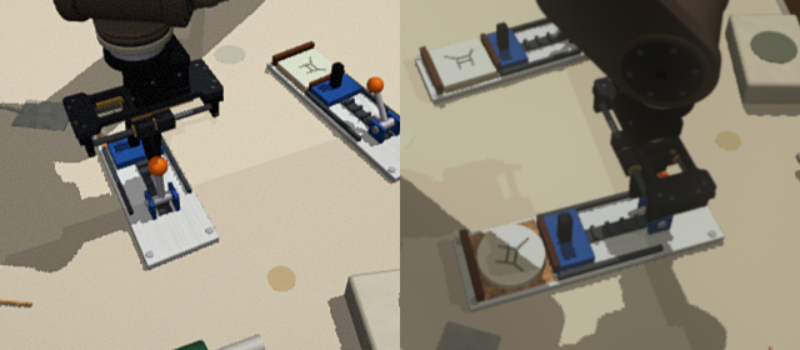

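The lever is close to upright, with the knob at (157,166) in the left half, and it is moving with the fingers. I'll keep pushing.

```bash

python3 -m pendant '[{"x":0.07,"y":0,"z":0,"rx":0,"ry":0,"rz":0,"jaw":0},{"x":0.14,"y":0,"z":0,"rx":0,"ry":0,"rz":0,"jaw":0},{"x":0.19,"y":0,"z":0,"rx":0,"ry":0,"rz":0,"jaw":0},{"x":0.19,"y":0,"z":0,"rx":0,"ry":0,"rz":0,"jaw":0},{"x":0.19,"y":0,"z":0,"rx":0,"ry":0,"rz":0,"jaw":0},{"x":0.19,"y":0,"z":0,"rx":0,"ry":0,"rz":0,"jaw":0}]'
python3 - <<'E'
from h import *
c=cam("side")["img"][120:400,150:470,::-1];d=cam("scene")["img"][120:400,100:420,::-1]
cv2.imwrite("pics/c3.png",cv2.resize(np.hstack([d,c]),None,fx=1.25,fy=1.25))
E
```

```text
t: 4.3
eef_pos: [644.3, -146.2, 268.3]
tcp_rot: [3.142, 0.0, 0.212]
ft_force: [-0.1, 0.3, -0.5]
opening: 0.003
```

View pics/c3.png

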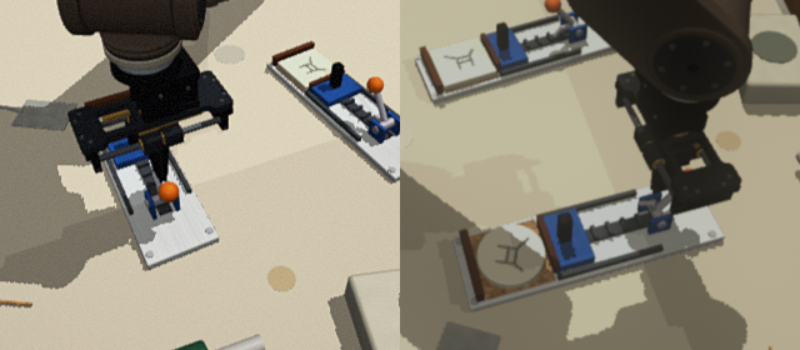

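The knob is now at (169,191) in the left half, on the far side of the bracket, so the lever has gone over. Next I'll raise the tool, open the fingers and go back over the post.

```bash

python3 -m pendant '[{"x":0,"y":0,"z":-0.25,"rx":0,"ry":0,"rz":0,"jaw":0},{"x":-0.2,"y":0,"z":-0.4,"rx":0,"ry":0,"rz":0,"jaw":0.6},{"x":-0.5,"y":0,"z":-0.4,"rx":0,"ry":0,"rz":0,"jaw":0.6},{"x":-0.8,"y":0,"z":-0.4,"rx":0,"ry":0,"rz":0,"jaw":0.6},{"x":-0.8,"y":0,"z":-0.4,"rx":0,"ry":0,"rz":0,"jaw":0.6},{"x":-0.8,"y":0,"z":-0.4,"rx":0,"ry":0,"rz":0,"jaw":0.6}]'
python3 w.py post 0 42
python3 - <<'E'
from h import *
a=cam("scene");b=cam("side")
c=b["img"][120:400,150:470,::-1];d=a["img"][120:400,100:420,::-1]
print(blobs(a,(4,190,150),(14,255,255)),blobs(b,(4,150,60),(14,255,255)))
u=np.array([np.cos(.215),np.sin(.215)]);print(proj(a,np.r_[np.array([608.4,-155.4])+74.6*u,86]))
cv2.imwrite("pics/c4.png",cv2.resize(np.hstack([d,c]),None,fx=1.25,fy=1.25))
E
```

```text
t: 5.15
eef_pos: [527.6, -171.6, 328.6]
tcp_rot: [3.141, -0.001, 0.212]
ft_force: [-0.1, -0.3, -0.9]
opening: 0.474
t 5.15 pos [ 527.6 -171.6  328.6] rot [ 3.1408e+00 -1.0000e-03  2.1200e-01] F [-0.1 -0.3 -0.9] op 0.47
shift [-0.01   0.009  0.644] turn [ 0.001 -0.001 -0.004]
[((np.float64(401.2), np.float64(185.8)), [397, 182, 10, 8, 57]), ((np.float64(235.0), np.float64(271.2)), [229, 266, 14, 12, 118])] [((np.float64(381.0), np.float64(262.2)), [374, 255, 15, 15, 179])]
[235.43132153 273.57847449]
```

View pics/c4.png

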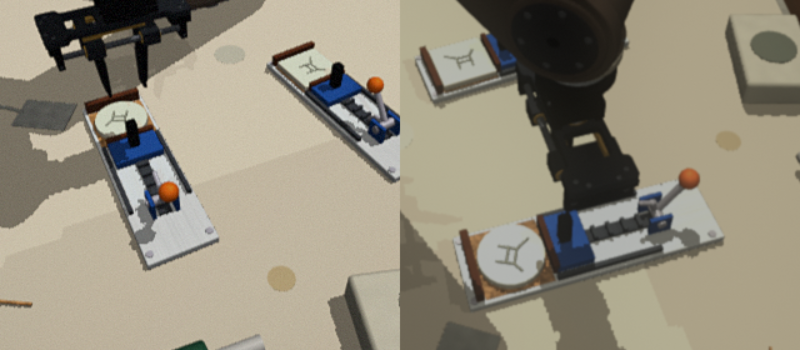

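The knob measures (235,271) against a predicted (235.4,273.6) for fully thrown, so the lever is over. Now I'll lower the open fingers over the post and grip it.

```bash

python3 -m pendant '[{"x":-0.01,"y":0.01,"z":0.2,"rx":0,"ry":0,"rz":0,"jaw":0.6},{"x":-0.01,"y":0.01,"z":0.4,"rx":0,"ry":0,"rz":0,"jaw":0.6},{"x":-0.01,"y":0.01,"z":0.55,"rx":0,"ry":0,"rz":0,"jaw":0.6},{"x":-0.01,"y":0.01,"z":0.64,"rx":0,"ry":0,"rz":0,"jaw":0.6},{"x":-0.01,"y":0.01,"z":0.64,"rx":0,"ry":0,"rz":0,"jaw":0.6}]'
python3 - <<'E'
from h import *
a=cam("scene");b=cam("side")
c=b["img"][120:400,150:470,::-1];d=a["img"][120:400,100:420,::-1]
cv2.imwrite("pics/c5.png",cv2.resize(np.hstack([d,c]),None,fx=1.25,fy=1.25))
E
```

```text
t: 5.88
eef_pos: [526.4, -173.0, 231.5]
tcp_rot: [-3.141, 0.001, 0.213]
ft_force: [0.1, 0.8, -0.1]
opening: 0.598
```

View pics/c5.png

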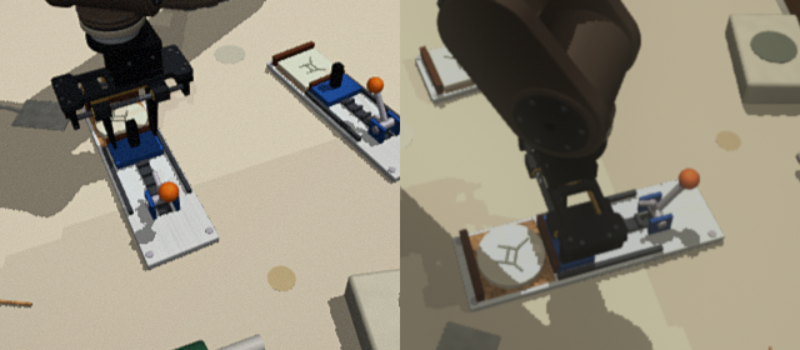

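The fingers straddle the post at (131,130) in the left half, and nothing is touching. I'll close on it and then pull.

```bash

python3 -m pendant '[{"x":0,"y":0,"z":0,"rx":0,"ry":0,"rz":0,"jaw":0},{"x":0,"y":0,"z":0,"rx":0,"ry":0,"rz":0,"jaw":0},{"x":0,"y":0,"z":0,"rx":0,"ry":0,"rz":0,"jaw":0},{"x":0,"y":0,"z":0,"rx":0,"ry":0,"rz":0,"jaw":0},{"x":0,"y":0,"z":0,"rx":0,"ry":0,"rz":0,"jaw":0},{"x":0,"y":0,"z":0,"rx":0,"ry":0,"rz":0,"jaw":0}]'
```

```text
t: 6.72
eef_pos: [526.0, -173.1, 232.3]
tcp_rot: [3.142, -0.0, 0.212]
ft_force: [-0.3, 0.6, 1.9]
opening: 0.169
```

```bash

python3 -m pendant '[{"x":0.05,"y":0,"z":0,"rx":0,"ry":0,"rz":0,"jaw":0},{"x":0.1,"y":0,"z":0,"rx":0,"ry":0,"rz":0,"jaw":0},{"x":0.15,"y":0,"z":0,"rx":0,"ry":0,"rz":0,"jaw":0},{"x":0.2,"y":0,"z":0,"rx":0,"ry":0,"rz":0,"jaw":0},{"x":0.25,"y":0,"z":0,"rx":0,"ry":0,"rz":0,"jaw":0},{"x":0.3,"y":0,"z":0,"rx":0,"ry":0,"rz":0,"jaw":0},{"x":0.35,"y":0,"z":0,"rx":0,"ry":0,"rz":0,"jaw":0},{"x":0.39,"y":0,"z":0,"rx":0,"ry":0,"rz":0,"jaw":0},{"x":0.39,"y":0,"z":0,"rx":0,"ry":0,"rz":0,"jaw":0},{"x":0.39,"y":0,"z":0,"rx":0,"ry":0,"rz":0,"jaw":0}]'
python3 - <<'E'
from h import *
a=cam("scene");b=cam("side")
c=b["img"][120:400,150:470,::-1];d=a["img"][120:400,100:420,::-1]
cv2.imwrite("pics/c6.png",cv2.resize(np.hstack([d,c]),None,fx=1.25,fy=1.25))
E
```

```text
t: 7.98
eef_pos: [583.5, -160.8, 232.3]
tcp_rot: [3.141, -0.001, 0.212]
ft_force: [3.5, -0.5, 2.5]
opening: 0.165
```

View pics/c6.png

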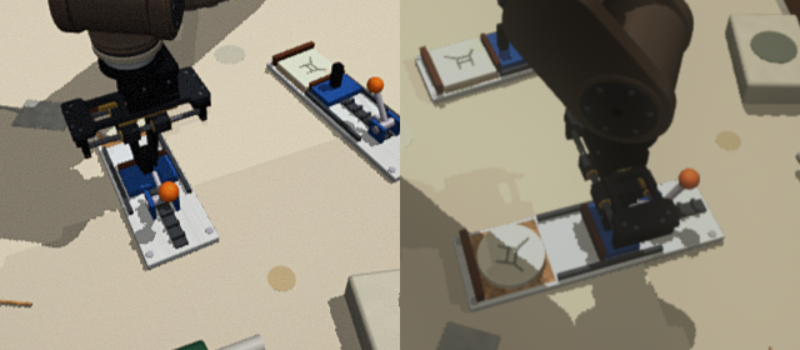

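The jaw has moved back about 58 mm and the medallion is where it was. The knob is still thrown over at (169,191) in the left half. Now I'll release the post and go straight up.

```bash

python3 -m pendant '[{"x":0,"y":0,"z":0,"rx":0,"ry":0,"rz":0,"jaw":0.5},{"x":0,"y":0,"z":0,"rx":0,"ry":0,"rz":0,"jaw":0.5},{"x":0,"y":0,"z":0,"rx":0,"ry":0,"rz":0,"jaw":0.5},{"x":0,"y":0,"z":0,"rx":0,"ry":0,"rz":0,"jaw":0.5},{"x":0,"y":0,"z":-0.2,"rx":0,"ry":0,"rz":0,"jaw":0.5},{"x":0,"y":0,"z":-0.5,"rx":0,"ry":0,"rz":0,"jaw":0.5},{"x":-0.2,"y":0,"z":-0.8,"rx":0,"ry":0,"rz":0,"jaw":0.5},{"x":-0.6,"y":0,"z":-1,"rx":0,"ry":0,"rz":0,"jaw":0.5},{"x":-0.9,"y":0,"z":-1,"rx":0,"ry":0,"rz":0,"jaw":0.5},{"x":-0.9,"y":0,"z":-1,"rx":0,"ry":0,"rz":0,"jaw":0.5}]'
python3 - <<'E'
from h import *
a=cam("scene");b=cam("side")
c=b["img"][120:400,150:470,::-1];d=a["img"][120:400,100:420,::-1]
print(blobs(a,(4,190,150),(14,255,255)),[x for x in blobs(a,(0,0,0),(179,255,40),30) if 190<x[0][0]<240 and 200<x[0][1]<270])
u=np.array([np.cos(.215),np.sin(.215)])
for k in(0,48,60): print(k,proj(a,np.r_[np.array([608.4,-155.4])+(k-83.7)*u,60]),proj(b,np.r_[np.array([608.4,-155.4])+(k-83.7)*u,60]))
cv2.imwrite("pics/c7.png",cv2.resize(np.hstack([d,c]),None,fx=1.25,fy=1.25))
E
```

```text
t: 9.32
eef_pos: [449.0, -189.5, 383.1]
tcp_rot: [3.141, -0.0, 0.21]
ft_force: [-0.5, -0.5, 0.2]
opening: 0.502
[((np.float64(401.2), np.float64(185.5)), [397, 182, 10, 8, 52]), ((np.float64(235.0), np.float64(270.8)), [229, 265, 13, 12, 113])] [((np.float64(215.0), np.float64(247.7)), [195, 236, 30, 23, 227])]
0 [205.12242567 222.4438756 ] [282.31915584 298.57169129]
48 [213.76839422 239.34275645] [312.33432591 290.40980384]
60 [216.04430395 243.79111028] [319.72446599 288.40023696]
```

View pics/c7.png

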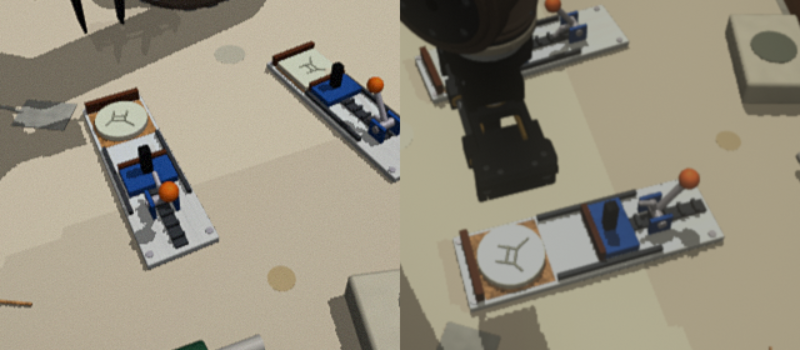

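The post is at about (215,242) in scene pixels and (318,291) in side pixels, which puts the jaw back about 58 mm. The lever is thrown over, the medallion is in place and the square tile's clamp is unchanged, so I'm handing in.

```bash
python3 -c "
from cell import env
print(env.job_done()); print(env.state()['t'])"
```

```text
the job is handed in; nothing more can be done
None
the job is handed in; nothing more can be done
```

The round medallion is free. I pushed its orange-knobbed lever right over with the closed fingers, gripped the black post, slid the jaw back about 58 of its 60 mm, let go and lifted clear. I handed the job in at about 9.4 s; no verdict is reported.

Last checks, from the final pictures and the force reading:
- **Lever:** the knob sits within about 3 px of where it should be when fully thrown.
- **Jaw:** both views put the post about 58 mm back, which matches the distance the arm moved.
- **Medallion and square tile's clamp:** neither looked moved. I checked the medallion by eye; the square clamp's knob measured at the same pixel as at the start.
- **Contact:** the tool was clear of everything, with under 1 N on the wrist.

No check failed or disagreed. Two move commands were refused as invalid early on because I had left out some of the numbers; nothing moved, and I retyped them.

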